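# Lock a board carrier with a push-on clip

## Robot

A 6-joint arm with a two-finger parallel gripper is mounted at the origin on the work surface. World frame = base frame: x ahead of the robot, y to its left, z up, the work surface at z = 0. Lengths are in m, angles in degrees, forces in N, time in s.
With the tool pointing down it reaches from about 0.4 to 0.825 m from the base axis. Payload 7 kg.
Tool frame: the origin (TCP) lies on the centre line of the jaws, within the pads' length; the fingertips stand 22 mm ahead of it and the grasp point (between the pads) lies 3 mm ahead of it; z points along the fingers, y is the line along which they close (so a half turn about z gives the same grasp; the last joint's range is limited). The gripper opens to 88 mm and grips with 3 to 60 N. Pads are 19 mm wide; open, the fingers measure 130 mm over their backs; the gripper's body (78 mm by 193 mm) begins 47 mm behind the grasp point.
Start: joints at [82.913, 20.546, 0.682, 0, -70.136, -16.507], TCP at [0.27, 0.619, 0.249] pointing down, gripper open.
Joint ranges: [-176.03, 176.03], [-82.01, 121.73], [-58.28, 71.71], [-173.87, 95.51], [-174.79, -0.11], [-173.66, 173.66]. Speed limits (degrees/s): [136.94, 136.94, 172.46, 180, 180, 180].

## Interface

Orientations are given as [roll, pitch, yaw] about the fixed x, y, z axes, in that order (R = Rz(yaw) Ry(pitch) Rx(roll)).
In Python, from plant import get_state, cams, r gives the robot as it stands.
- The arm moves only by the tool apply_moves, never from a script. Its argument "targets" is a list of rows, each an object with "dp": the shift along the world's x, y, z in m, a list of three; "yaw": the turn about the world's z in degrees. In form: [{"dp": [x, y, z], "yaw": yaw}, ...]. A call has 1 to 20 rows; each row is the pose to reach, as a shift and turn from the pose commanded when the call began; what a row does not reach only later rows make up. A row lasts 1/12 s, in which the tool goes at most 41.7 mm and 7.16 degrees, less where a joint would pass 70% of its speed; a pose out of reach is approached as far as the arm can. A call with a gripper value outside its range is refused whole. "grip" is the gripper command: -1 is fully open, 1 is shut, values between are in proportion, set as the call begins (left out, the last holds). The fingers move at their own pace and stop on an object; "squeeze" is the grip in N (left out, the last holds). Time passes only in rows, so rows that repeat a pose let the fingers close. It gives the time, the measured TCP pose, the force, the opening and the grip force at its end, in the units of the state.
- get_state(): the state, without advancing time (a new reading comes with each control period).
- cams.capture(name): name is "scene" or "top" or "wrist"; returns a dict with "image" (420x560x3 uint8, red, green, blue), "range_z" (420x560 float32, m along the optical axis (not along the pixel's ray), 0 where there is no reading), "fx", "fy", "cx", "cy" (pixels), "R" (3x3) and "t" (3): a world point X has camera coordinates R X + t; the wrist camera has in their place "T_tool_cam" (4x4, takes a point from camera to tool coordinates, whose origin is the TCP and whose axes are the flange's). Camera axes: x right, y down, z forward; pixel columns grow to the right and rows downward; lengths in m; the calibration is good to about 2 mm. A picture is of the moment at which its call begins: read the wrist's pose just before it.
- r.close_job(): hands the job in; it is judged then, once.
The state is a dict: "time_s": time; "joints": joint angles; "qd": joint speeds; "joint_torque": joint torques, N m; "tcp_pos": TCP position; "eef_rot": TCP orientation; "contact_force": force on the tool from outside, world axes, zero at the start; "moment": the same for the moment, N m; "gripper_width": finger opening in m; "gripper_force": force on a finger pad.
Only numpy, scipy, OpenCV 4.12 (cv2) and the standard library are available. Lean on these libraries where they do the work, as an engineer would, in place of code of your own. Each camera call takes 0.05 s, during which the arm holds its last target. There are 200 camera calls.

## Task

Swing the blue circuit-board carrier home against the two stop pins of its fixture, then press the orange-tabbed spring clip sideways into the groove of the pivot post until it snaps fully home, and let go of it. Press gently - do not force the clip once it stops - and leave the jar, tape roll, cup and screwdriver where they are.

Things in the scene. Friction and masses are not known exactly. Their poses are not given: they have to be found in the camera images.
- groove (a point): Centre of the groove of the fixture's upright pivot post, on its axis, 39.75 mm above the bench. The groove is a brass neck, 14 mm diameter, 7.5 mm high, between a steel collar below (40 mm diameter, 12 mm thick, top 3.75 mm below this point) and the steel head above (22 mm diameter, 8.5 mm tall). z up; x, y along the long and short side of the fixture. A clip can enter from any side; -x is open.
- fixture: Aluminium plate 185 x 145 x 12 mm, fixed to the bench. Origin on the pivot post's axis at bench level, axes as groove; the plate reaches from -45 to +140 mm in x and -47.5 to +97.5 mm in y. Two steel stop pins (10 mm diameter, tops 32 mm above the bench) stand at x = 45 and 105 mm, y = -23.5 mm.
- carrier (a joint): Swing angle of the blue carrier about the pivot post, rad, counter-clockwise from above. 0 = square with the fixture, its long -y edge against both stop pins (it goes no further); it starts swung out by 0.3 to 0.6. It stays where it is left; about 3 N at the corner starts it, about 5 N moves it briskly. Once home, ease off slowly: it can spring back a little.
- carrier_corner (a point): The carrier's corner opposite the post, half-way up its edge. The carrier is a blue plate 140 x 95 x 9 mm, 14 to 23 mm above the bench, with a green circuit board on top (parts up to 33 mm above the bench). Axes: the carrier's, x along its long edge; this corner is 122 mm in x and 77 mm in y from the post's axis, the post's own corner -18, -18 mm. Push on the long edge (y = 77 mm) near here, towards -y.
- clip_eye (a point): Spring clip: centre of its eye, where the post's axis comes when the clip is seated, half-way up its 5 mm thick steel fork. x points out of the open mouth (the way it is pressed on), z up as it lies at the start, on a blue mat 3 mm thick. The fork is 27 mm wide behind the eye; its closed rear, 7 mm behind the eye, bears on the neck when seated. The clip weighs about 46 g.
- clip_mouth (a point): Point 6.5 mm ahead of the clip's eye (x), midway between the round bumps inside the two sprung jaws. The jaws are 15 mm apart inside, 25 mm outside, and end 11 mm ahead of the eye; the bumps leave a throat of 9.4 mm and give way outwards. They meet the 14 mm neck when the eye is 13 mm short of the axis; passing takes 7 to 12 N, then the clip snaps home and stops.
- clip_tab (a point): Centre of the clip's orange plastic finger tab, 36 mm behind the eye (towards -x), half-way up. The tab is 37 mm long (13 to 50 mm behind the eye), 14 mm wide across y and 10 mm tall; its underside is level with that of the steel fork. Same axes as clip_eye.
- flux_jar_mid (a point): Amber jar with black cap, 42 mm diameter, 45 mm tall; point half-way up. Leave alone.
- tape_roll_mid (a point): Yellow tape roll lying flat, 64 mm diameter, 19 mm tall; point at its centre. Leave alone.
- screw_cup_mid (a point): Small open steel cup, 52 mm diameter, 32 mm tall; point half-way up. Leave alone.
- screwdriver_grip (a point): Red-handled screwdriver, 160 mm long, lying on the bench; point on its handle, x along it towards the tip. Leave alone.

How it is judged (in metres and radians):
On the way, in this order (a step that is already met when the one before it is completed fails the run):
1. the carrier is square against its stop pins (value of joint carrier below 0.03 rad), for 0.2 s.
2. the clip is seated in the groove (horizontal distance between clip_eye and groove below 0.0025 m and z of clip_eye in the frame of groove between -0.0025 and 0.0025 m and angle between clip_eye's own z axis and vertical below 0.15 rad), for 0.2 s.
At the end, for the whole second after the job is handed in: The carrier is within 0.03 rad of square against the stop pins; the clip lies level (within 0.15 rad) in the groove with its eye within 2.5 mm of the post's axis and of the groove's mid-height, released and at rest (all of step 2 and value of joint carrier below 0.03 rad and linear speed of clip below 0.02 m/s); the robot touches nothing.
It fails at once if the clip is forced: more than 60 N between clip and fixture (contact force between clip and fixture above 60 N).
It fails at once if the flux jar is moved by more than 20 mm (distance of flux_jar_mid from where it was at the start of the episode above 0.02 m).
It fails at once if the tape roll is moved by more than 20 mm (distance of tape_roll_mid from where it was at the start of the episode above 0.02 m).
It fails at once if the screw cup is moved by more than 20 mm (distance of screw_cup_mid from where it was at the start of the episode above 0.02 m).
It fails at once if the screwdriver is moved by more than 20 mm (distance of screwdriver_grip from where it was at the start of the episode above 0.02 m).
It also fails if it takes over 61 s, if anything falls off the work surface, if the arm or the gripper's body presses on something with over 40 N, if the wrist force passes 120 N, or if a joint passes its speed limit or range.

## Working session

There is one attempt and no reset: what is moved stays moved. The work goes in short steps, Python scripts to look and compute and a tool call to move; the robot and the scene stay as the last step left them, time stands still between calls to the robot, and variables do not carry over. Pictures are saved under pics/ and viewed, at most 10 in all, crops included, and the job is handed in when it is done.

Besides the shell and the picture viewer there is one more tool, called after "Request:" by a JSON object that holds its "api" and its "payload", one argument or row to a line. apply_moves: Moves the arm, as the interface text tells. Its arguments: {"type":"object","properties":{"targets":{"type":"array","items":{"type":"object","properties":{"dp":{"type":"array","items":{"type":"number"}},"yaw":{"type":"number"}}}},"grip":{"type":"number"},"squeeze":{"type":"number"}},"required":["targets"]}

```bash
mkdir -p pics; ls
python3 - <<'E'
from plant import get_state,cams,r
import cv2,numpy as np,pickle
s=get_state();print(s['time_s'],s['tcp_pos'],s['eef_rot'],s['contact_force'],s['gripper_width'])
d={}
for n in ['scene','top','wrist']:
    c=cams.capture(n);d[n]=c
    cv2.imwrite(f'pics/{n}0.png',c['image'][:,:,::-1])
    print(n,c['fx'],c['fy'],c['cx'],c['cy'],[c[k] for k in('R','t','T_tool_cam') if k in c])
pickle.dump((s,d),open('c0.pkl','wb'))
E
```

```text
pics
0.0 [0.27001154 0.61815018 0.24760478] [ 1.79904562e+02 -7.35427515e-03 -2.36013550e+01] [-0.79822008  0.2275124  -0.15321388] 0.08764444422406494
scene 448.25521669520754 448.25521669520754 276.7966972473758 211.77152017891808 [array([[-0.44525942,  0.89512921, -0.02208505],
       [ 0.62217828,  0.29156088, -0.72655794],
       [-0.6439241 , -0.33724761, -0.68675018]]), array([ 0.279451  , -0.28326049,  1.36764573])]
top 388.7568112288035 388.7568112288035 281.59072577640427 208.2436154553692 [array([[-0.02401651, -0.999597  , -0.0151343 ],
       [-0.99468453,  0.02540927, -0.09978509],
       [ 0.10012943,  0.01265736, -0.99489391]]), array([-0.04283928,  0.56253285,  0.76889457])]
wrist 356.76604246881874 356.76604246881874 278.0563151103312 204.10947962772138 [array([[ 1.16249042e-04, -9.51979437e-01, -3.06161946e-01,
         8.46102337e-02],
       [ 9.99999808e-01,  2.97230352e-04, -5.44509743e-04,
         6.03992628e-04],
       [ 6.09362702e-04, -3.06161824e-01,  9.51979289e-01,
        -1.34710141e-01],
       [ 0.00000000e+00,  0.00000000e+00,  0.00000000e+00,
         1.00000000e+00]])]
```

View pics/top0.png

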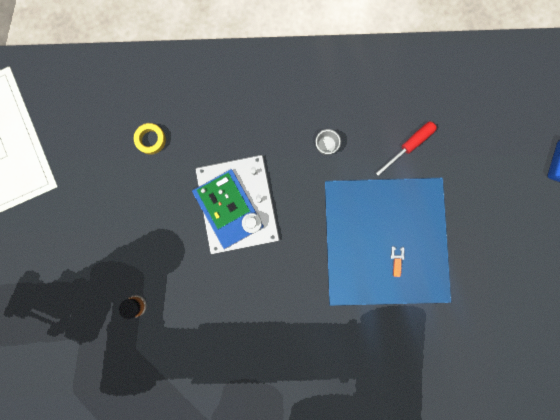

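View pics/scene0.png

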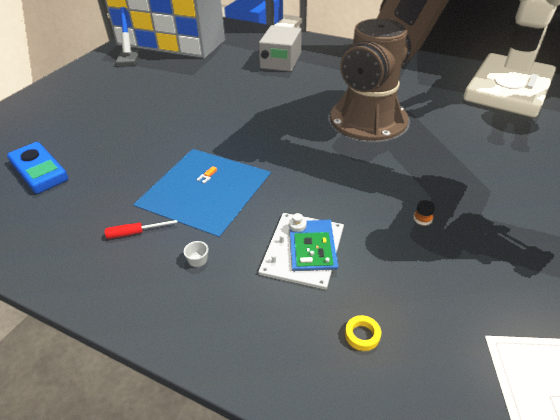

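The top view shows the fixture at about (236,205). Its post is at (250,223) and the pins at (260,198) and (255,171). The carrier is swung to the left, and the clip lies at (397,260) with its mouth up (+x) and its orange tab at (397,268). The scene view agrees. The jar, tape, cup and screwdriver are well clear.

```bash
cat > h.py <<'E'
import numpy as np,cv2
from scipy.spatial.transform import Rotation as Ro
def pose(c,s=None):
    "camera rotation (cam->world) and centre"
    if 'R' in c: R=np.array(c['R']).T; return R,-R@np.array(c['t'])
    T=np.array(c['T_tool_cam']);Rt=Ro.from_euler('xyz',s['eef_rot'],degrees=True).as_matrix()
    return Rt@T[:3,:3],Rt@T[:3,3]+np.array(s['tcp_pos'])
def ray(c,uv,z,s=None):
    "pixels onto plane z"
    R,o=pose(c,s);uv=np.atleast_2d(np.asarray(uv,float))
    d=np.c_[(uv[:,0]-c['cx'])/c['fx'],(uv[:,1]-c['cy'])/c['fy'],np.ones(len(uv))]@R.T
    return o+d*((z-o[2])/d[:,2])[:,None]
def proj(c,X,s=None):
    R,o=pose(c,s);p=(np.atleast_2d(X)-o)@R
    return np.c_[c['fx']*p[:,0]/p[:,2]+c['cx'],c['fy']*p[:,1]/p[:,2]+c['cy']]
def blobs(c,lo,hi,amin=20,box=None):
    h=cv2.cvtColor(c['image'],cv2.COLOR_RGB2HSV);m=cv2.inRange(h,lo,hi)
    if box: k=np.zeros_like(m);k[box[1]:box[3],box[0]:box[2]]=1;m=m*k
    cs=cv2.findContours(m,cv2.RETR_EXTERNAL,cv2.CHAIN_APPROX_NONE)[0]
    return sorted([q for q in cs if cv2.contourArea(q)>amin],key=cv2.contourArea)[::-1]
E
python3 - <<'E'
from h import *;import pickle
from plant import get_state
s,d=pickle.load(open('c0.pkl','rb'));c=d['top']
np.set_printoptions(precision=4,suppress=True)
# fixture plate: bright low-saturation
q=blobs(c,(0,0,120),(179,60,255),100,(180,140,300,270))
h=cv2.convexHull(np.vstack(q));rc=cv2.boxPoints(cv2.minAreaRect(h));print('plate',ray(c,rc,.012))
print('post head',ray(c,[[251,222]],.052))
print('pins',ray(c,[[255,171],[260,198]],.032))
for q in blobs(c,(5,150,120),(18,255,255),20,(330,180,450,300))[:1]:
    print('tab',cv2.minAreaRect(q),ray(c,cv2.boxPoints(cv2.minAreaRect(q)),.013),ray(c,[cv2.minAreaRect(q)[0]],.013))
for q in blobs(c,(0,0,150),(179,80,255),5,(380,240,415,275)):
    print('fork',cv2.boundingRect(q),ray(c,[q[:,0].mean(0)],.008))
for q in blobs(c,(100,120,60),(125,255,255),100,(180,140,270,270))[:1]:
    print('carrier',ray(c,q[:,0][[q[:,0,0].argmin(),q[:,0,1].argmin(),q[:,0,0].argmax(),q[:,0,1].argmax()]],.023))
for n,uv,z in(('jar',(131,307),.045),('cup',(328,141),.032),('tape',(149,138),.019)):print(n,ray(c,[uv],z))
s=get_state();print(s['tcp_pos'],s['eef_rot'],s['time_s'])
I=c['image'][140:310,180:430];cv2.imwrite('pics/crop1.png',cv2.resize(I,None,fx=3.2,fy=3.2,interpolation=2)[:,:,::-1])
E
```

```text
plate [[ 0.6537  0.13    0.012 ]
 [ 0.6795 -0.0174  0.012 ]
 [ 0.4961 -0.0497  0.012 ]
 [ 0.471   0.0943  0.012 ]]
post head [[0.533  0.0042 0.052 ]]
pins [[ 0.6394 -0.0039  0.032 ]
 [ 0.5831 -0.0132  0.032 ]]
fork (391, 246, 14, 14) [[ 0.4644 -0.2935  0.008 ]]
carrier [[0.6046 0.1286 0.023 ]
 [0.6126 0.1119 0.023 ]
 [0.5125 0.0114 0.023 ]
 [0.4851 0.063  0.023 ]]
jar [[0.372  0.2438 0.045 ]]
cup [[ 0.6983 -0.1563  0.032 ]]
tape [[0.7191 0.221  0.019 ]]
[0.2701 0.6183 0.2478] [179.9293  -0.0074 -23.6001] 0.15
```

View pics/crop1.png

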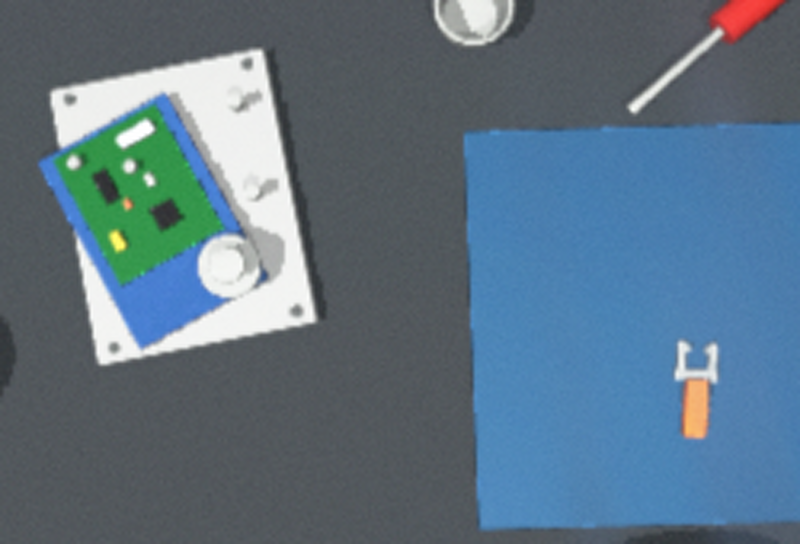

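The crop confirms the layout. In crop pixels the post is at (227,263), the pins at (236,100) and (253,187), and the carrier corner at (42,160). The clip fork is at (697,362) and its tab at (696,408). Fixture yaw is about 10° and the carrier is swung out by about 0.33 rad. I'll go to the push side now.

Request:
{"api": "apply_moves", "payload": {
  "targets": [
    {"dp":[0.015,-0.023,-0.005],"yaw":2},
    {"dp":[0.03,-0.046,-0.01],"yaw":4},
    {"dp":[0.05,-0.076,-0.02],"yaw":7},
    {"dp":[0.07,-0.106,-0.03],"yaw":10},
    {"dp":[0.09,-0.136,-0.04],"yaw":13},
    {"dp":[0.11,-0.167,-0.05],"yaw":16},
    {"dp":[0.13,-0.197,-0.06],"yaw":19},
    {"dp":[0.15,-0.227,-0.07],"yaw":22},
    {"dp":[0.17,-0.258,-0.08],"yaw":25},
    {"dp":[0.19,-0.288,-0.09],"yaw":28},
    {"dp":[0.21,-0.318,-0.1],"yaw":31},
    {"dp":[0.23,-0.348,-0.1],"yaw":33.6},
    {"dp":[0.25,-0.379,-0.1],"yaw":33.6},
    {"dp":[0.27,-0.409,-0.1],"yaw":33.6},
    {"dp":[0.285,-0.432,-0.1],"yaw":33.6},
    {"dp":[0.295,-0.447,-0.1],"yaw":33.6},
    {"dp":[0.302,-0.457,-0.1],"yaw":33.6},
    {"dp":[0.305,-0.462,-0.1],"yaw":33.6},
    {"dp":[0.305,-0.462,-0.1],"yaw":33.6},
    {"dp":[0.305,-0.462,-0.1],"yaw":33.6}
  ],
  "grip": 1,
  "squeeze": 20
}}

```text
time_s: 1.82
tcp_pos: [0.5749, 0.157, 0.1484]
eef_rot: [-180.0, 0.0, 10.0]
contact_force: [0.1, 0.9, 0.7]
gripper_width: 0.0003
gripper_force: 0.0
```

Run:
```python
from plant import get_state,cams
import cv2,pickle
s=get_state();c=cams.capture('wrist');pickle.dump((s,c),open('c1.pkl','wb'))
cv2.imwrite('pics/w1.png',c['image'][:,:,::-1]);print(s['time_s'],s['tcp_pos'],s['eef_rot'],s['contact_force'],s['gripper_width'])
```

```text
1.8167 [0.57488004 0.15698255 0.14841188] [-1.79995441e+02  1.53958847e-02  1.00028886e+01] [0.12587928 0.94180943 0.74455758] 0.00030343865419796046
```

View pics/w1.png

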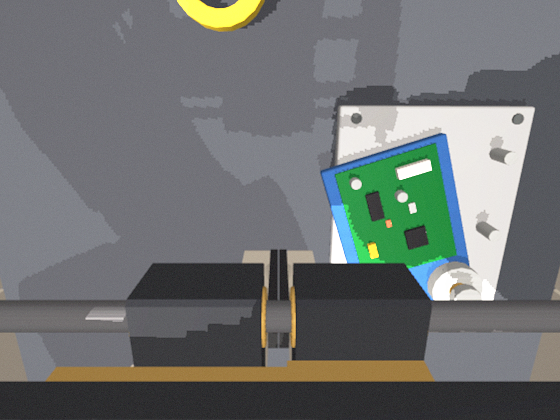

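The wrist view shows the carrier corner at (323,172), the plate's far corners at (340,107) and (533,107), the pins at (495,155) and (482,228), and the post at (460,285). The closed fingertips are at (278,255), clear to the left of the carrier.

Run:
```python
from h import *;import pickle
np.set_printoptions(precision=4,suppress=True)
s,c=pickle.load(open('c1.pkl','rb'))
P=ray(c,[[340,107],[533,107]],.012,s);print('plate',P,np.linalg.norm(P[0]-P[1]),'yaw',np.degrees(np.arctan2(*(P[0]-P[1])[1::-1]))-90)
e=ray(c,[[323,172],[445,135],[352,268]],.023,s);print('carrier',e,np.degrees(np.arctan2(*(e[0]-e[2])[1::-1])))
print('pins',ray(c,[[493,154],[481,228]],.032,s),'head',ray(c,[[465,293]],.052,s))
f=lambda a:np.array([[np.cos(a),-np.sin(a)],[np.sin(a),np.cos(a)]])
for yaw in(9,10):
  print('post from far corners',(P[0,:2]-f(np.radians(yaw))@[.14,.0975]),(P[1,:2]-f(np.radians(yaw))@[.14,-.0475]))
```

```text
plate [[ 0.6537  0.1237  0.012 ]
 [ 0.6783 -0.0157  0.012 ]] 0.1415673958545193 yaw 10.011399516058248
carrier [[0.6061 0.1275 0.023 ]
 [0.648  0.0467 0.023 ]
 [0.5323 0.0874 0.023 ]] 28.5021250288527
pins [[0.6415 0.0133 0.032 ]
 [0.5864 0.0023 0.032 ]] head [[0.5408 0.0095 0.052 ]]
post from far corners [0.5307 0.0055] [0.5326 0.0093]
post from far corners [0.5327 0.0033] [0.5322 0.0067]
```

Request:
{"api": "apply_moves", "payload": {
  "targets": [
    {"dp":[0,0,-0.01]},
    {"dp":[0,0,-0.03]},
    {"dp":[0,0,-0.055]},
    {"dp":[0,0,-0.08]},
    {"dp":[0,0,-0.098]},
    {"dp":[0,0,-0.107]},
    {"dp":[0,0,-0.11]},
    {"dp":[0,0,-0.11]},
    {"dp":[0.002,-0.004,-0.11]},
    {"dp":[0.004,-0.007,-0.11]},
    {"dp":[0.006,-0.01,-0.11]},
    {"dp":[0.008,-0.013,-0.11]},
    {"dp":[0.01,-0.015,-0.11]},
    {"dp":[0.013,-0.017,-0.11]},
    {"dp":[0.016,-0.019,-0.11]}
  ]
}}

```text
$.targets[0]: bad value
```

Request:
{"api": "apply_moves", "payload": {
  "targets": [
    {"dp":[0,0,-0.01],"yaw":0},
    {"dp":[0,0,-0.03],"yaw":0},
    {"dp":[0,0,-0.055],"yaw":0},
    {"dp":[0,0,-0.08],"yaw":0},
    {"dp":[0,0,-0.098],"yaw":0},
    {"dp":[0,0,-0.107],"yaw":0},
    {"dp":[0,0,-0.11],"yaw":0},
    {"dp":[0,0,-0.11],"yaw":0},
    {"dp":[0.002,-0.004,-0.11],"yaw":0},
    {"dp":[0.004,-0.007,-0.11],"yaw":0},
    {"dp":[0.006,-0.01,-0.11],"yaw":0},
    {"dp":[0.008,-0.013,-0.11],"yaw":0},
    {"dp":[0.01,-0.015,-0.11],"yaw":0},
    {"dp":[0.013,-0.017,-0.11],"yaw":0},
    {"dp":[0.016,-0.019,-0.11],"yaw":0}
  ]
}}

```text
time_s: 3.12
tcp_pos: [0.5915, 0.1375, 0.0389]
eef_rot: [-180.0, -0.0, 10.0]
contact_force: [-2.2, 2.9, 0.9]
gripper_width: 0.0003
gripper_force: 1.4
```

Request:
{"api": "apply_moves", "payload": {
  "targets": [
    {"dp":[0.003,-0.002,0],"yaw":0},
    {"dp":[0.006,-0.004,0],"yaw":0},
    {"dp":[0.009,-0.006,0],"yaw":0},
    {"dp":[0.012,-0.008,0],"yaw":0},
    {"dp":[0.015,-0.01,0],"yaw":0},
    {"dp":[0.018,-0.012,0],"yaw":0},
    {"dp":[0.021,-0.014,0],"yaw":0},
    {"dp":[0.023,-0.016,0],"yaw":0},
    {"dp":[0.025,-0.018,0],"yaw":0}
  ]
}}

```text
time_s: 3.87
tcp_pos: [0.6164, 0.1193, 0.0384]
eef_rot: [180.0, 0.0, 10.0]
contact_force: [-2.6, 2.6, 0.2]
gripper_width: 0.0005
gripper_force: 1.3
```

```bash
cat > look.py <<'E'
from h import *;from plant import get_state,cams
np.set_printoptions(precision=4,suppress=True)
s=get_state();c=cams.capture('top')
# carrier edges seen from above: blue mask, min-area rectangle
q=blobs(c,(100,120,60),(125,255,255),20,(170,130,275,270))
w=blobs(c,(35,80,40),(95,255,255),100,(170,130,275,270))
h=cv2.convexHull(np.vstack(w[:1]));R=cv2.minAreaRect(h);b=ray(c,cv2.boxPoints(R),.0245)
e=[b[1]-b[0],b[2]-b[1]];e=max(e,key=np.linalg.norm)[:2]
print('board',b[:,:2].tolist(),'yaw',(np.degrees(np.arctan2(e[1],e[0]))+90)%180-90)
print(s['time_s'],s['tcp_pos'],s['contact_force'])
E
python3 look.py
```

```text
board [[0.6326911591288157, 0.09834855933424516], [0.6495678770357911, 0.023551945997410506], [0.5579234470474781, 0.0023782575895325564], [0.5413264748219734, 0.07632261092308307]] yaw 13.009439988456393
3.8667 [0.6164 0.1193 0.0384] [-2.5641  2.6291  0.1861]
```

Request:
{"api": "apply_moves", "payload": {
  "targets": [
    {"dp":[0.001,-0.001,0],"yaw":0},
    {"dp":[0.002,-0.002,0],"yaw":0},
    {"dp":[0.003,-0.003,0],"yaw":0},
    {"dp":[0.004,-0.004,0],"yaw":0},
    {"dp":[0.0045,-0.005,0],"yaw":0},
    {"dp":[0.005,-0.006,0],"yaw":0}
  ]
}}

```text
time_s: 4.42
tcp_pos: [0.6214, 0.1142, 0.0385]
eef_rot: [-179.9, -0.0, 10.0]
contact_force: [-4.4, 10.7, -1.9]
gripper_width: 0.0007
gripper_force: 5.7
```

Request:
{"api": "apply_moves", "payload": {
  "targets": [
    {"dp":[0.0003,-0.001,0],"yaw":0},
    {"dp":[0.0003,-0.001,0],"yaw":0},
    {"dp":[0.0003,-0.001,0],"yaw":0}
  ]
}}

```text
time_s: 4.67
tcp_pos: [0.6214, 0.1141, 0.0385]
eef_rot: [-179.9, -0.0, 10.0]
contact_force: [-2.7, 11.4, -1.4]
gripper_width: 0.0004
gripper_force: 5.3
```

```bash
python3 look.py
```

```text
board [[0.636992589071772, 0.09348133373574019], [0.6503081926546057, 0.0174845089162365], [0.5581113175827176, 0.0007472506476062374], [0.5449926972954247, 0.07586588808196734]] yaw 10.289319383433707
4.6667 [0.6214 0.1141 0.0385] [-2.6935 11.3702 -1.4303]
```

Request:
{"api": "apply_moves", "payload": {
  "targets": [
    {"dp":[0,0.0003,0],"yaw":0},
    {"dp":[-0.0001,0.0006,0],"yaw":0},
    {"dp":[-0.0001,0.0009,0],"yaw":0},
    {"dp":[-0.0002,0.0012,0],"yaw":0},
    {"dp":[-0.0002,0.0015,0],"yaw":0},
    {"dp":[-0.0003,0.0018,0],"yaw":0},
    {"dp":[-0.0003,0.0021,0],"yaw":0},
    {"dp":[-0.0004,0.0024,0],"yaw":0},
    {"dp":[-0.0005,0.0028,0],"yaw":0},
    {"dp":[-0.0006,0.0034,0],"yaw":0},
    {"dp":[-0.0008,0.0045,0],"yaw":0},
    {"dp":[-0.001,0.006,0],"yaw":0},
    {"dp":[-0.0015,0.009,0],"yaw":0},
    {"dp":[-0.002,0.013,0.003],"yaw":0},
    {"dp":[-0.003,0.018,0.01],"yaw":0},
    {"dp":[-0.003,0.018,0.03],"yaw":0},
    {"dp":[-0.003,0.018,0.055],"yaw":0},
    {"dp":[-0.003,0.018,0.08],"yaw":0},
    {"dp":[-0.003,0.018,0.1],"yaw":0},
    {"dp":[-0.003,0.018,0.11],"yaw":0}
  ]
}}

```text
time_s: 6.38
tcp_pos: [0.6198, 0.1315, 0.1525]
eef_rot: [-179.9, -0.3, 10.1]
contact_force: [0.3, -0.6, -0.1]
gripper_width: 0.0003
gripper_force: 0.0
```

```bash
python3 look.py
```

```text
board [[0.6381904960246179, 0.092968879620073], [0.6507446418108008, 0.01716047287822048], [0.5574312593228958, 0.0010923623462738286], [0.5450589177654213, 0.07601332056548404]] yaw 9.77024009040332
6.3833 [0.6198 0.1315 0.1525] [ 0.252  -0.6394 -0.1123]
```

Request:
{"api": "apply_moves", "payload": {
  "targets": [
    {"dp":[-0.01,-0.008,0],"yaw":0},
    {"dp":[-0.03,-0.024,0],"yaw":0},
    {"dp":[-0.055,-0.044,0],"yaw":0},
    {"dp":[-0.08,-0.065,0],"yaw":0},
    {"dp":[-0.105,-0.085,0],"yaw":0},
    {"dp":[-0.13,-0.105,0],"yaw":0},
    {"dp":[-0.155,-0.125,0],"yaw":0},
    {"dp":[-0.168,-0.136,0],"yaw":0},
    {"dp":[-0.176,-0.142,0],"yaw":0},
    {"dp":[-0.176,-0.142,0],"yaw":0},
    {"dp":[-0.176,-0.142,0],"yaw":0},
    {"dp":[-0.176,-0.142,0],"yaw":0}
  ]
}}

```text
time_s: 7.43
tcp_pos: [0.4435, -0.0108, 0.1487]
eef_rot: [180.0, -0.0, 10.0]
contact_force: [0.7, 0.7, -1.0]
gripper_width: 0.0001
gripper_force: 0.0
```

Run:
```python
from plant import get_state,cams
import cv2,pickle
s=get_state();c=cams.capture('wrist');pickle.dump((s,c),open('c2.pkl','wb'))
cv2.imwrite('pics/w2.png',c['image'][:,:,::-1]);print(s['time_s'],s['tcp_pos'],s['eef_rot'],s['contact_force'],s['gripper_width'])
```

```text
7.4333 [ 0.4435243  -0.01080971  0.14866232] [ 1.79998906e+02 -3.87025658e-02  1.00272772e+01] [ 0.66714     0.74609216 -1.02835957] 0.000129212738796282
```

View pics/w2.png

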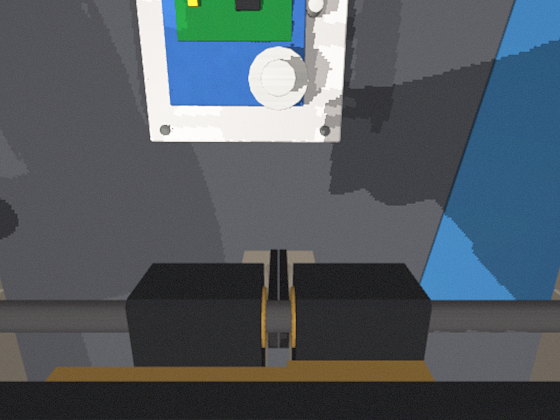

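The carrier is square: its edges run parallel with the plate's. The post's head is at about (278,77), on the tool's centre column. Plate corners are at (151,141) and (341,141).

Run:
```python
from h import *;import pickle
np.set_printoptions(precision=4,suppress=True)
s,c=pickle.load(open('c2.pkl','rb'))
R,o=pose(c,s);Z=c['range_z'].astype(float);v,u=np.mgrid[:420,:560]
P=np.stack([(u-c['cx'])/c['fx']*Z,(v-c['cy'])/c['fy']*Z,Z],-1)@R.T+o
roi=(v<135)&(u>230)&(u<330)&(Z>0)
for n,a,b in(('head',.046,.058),('collar',.032,.041)):
    m=roi&(P[...,2]>a)&(P[...,2]<b);m=cv2.morphologyEx(m.astype('u1'),2,np.ones((2,2),'u1'))
    q=max(cv2.findContours(m,0,1)[0],key=cv2.contourArea);(cx,cy),rad=cv2.minEnclosingCircle(q)
    zz=np.median(P[...,2][m>0]);mm=cv2.moments(q)
    print(n,m.sum(),zz,'circ px',cx,cy,rad,ray(c,[[cx,cy]],{'head':.052,'collar':.036}[n],s),'cent',mm['m10']/mm['m00'],mm['m01']/mm['m00'])
# plate corners & carrier
p=ray(c,[[151,141],[341,141]],.012,s);print(p,np.linalg.norm(p[0]-p[1]))
f=lambda a:np.array([[np.cos(a),-np.sin(a)],[np.sin(a),np.cos(a)]])
print('post from corners',p[0,:2]-f(np.radians(10))@[-.045,.0975],p[1,:2]-f(np.radians(10))@[-.045,-.0475],'yaw',np.degrees(np.arctan2(*(p[0]-p[1])[1::-1]))-90)
for q in blobs(c,(100,120,60),(125,255,255),200,(150,0,330,120))[:1]:
    e=q[:,0];b=e[(e[:,1]>98)&(e[:,0]>180)&(e[:,0]<300)];l=np.polyfit(b[:,0],b[:,1],1);ep=ray(c,[[180,np.polyval(l,180)],[300,np.polyval(l,300)]],.023,s);print('carrier yaw',np.degrees(np.arctan2(*(ep[0]-ep[1])[1::-1]))-90,len(b))
cv2.imwrite('pics/x.png',c['image'])
```

```text
head 997 0.050587923476436786 circ px 279.5 78.9857177734375 18.187034606933594 [[0.5328 0.003  0.052 ]] cent 279.52827537759043 78.83930453108535
collar 1966 0.0346272287023968 circ px 279.5 79.2213134765625 31.78272247314453 [[0.533 0.003 0.036]] cent 279.4877077562327 79.09568328716527
[[ 0.4733  0.091   0.012 ]
 [ 0.4984 -0.0505  0.012 ]] 0.14366669225703949
post from corners [0.5346 0.0028] [0.5344 0.0041] yaw 10.038736235624441
carrier yaw 10.047146499481784 90
```

Request:
{"api": "apply_moves", "payload": {
  "targets": [
    {"dp":[-0.003,-0.012,0],"yaw":0},
    {"dp":[-0.008,-0.037,0],"yaw":-1},
    {"dp":[-0.013,-0.065,0],"yaw":-2},
    {"dp":[-0.019,-0.095,0],"yaw":-3},
    {"dp":[-0.025,-0.125,0],"yaw":-4},
    {"dp":[-0.031,-0.155,0],"yaw":-5},
    {"dp":[-0.037,-0.185,0],"yaw":-6},
    {"dp":[-0.043,-0.215,0],"yaw":-7},
    {"dp":[-0.049,-0.245,0],"yaw":-8},
    {"dp":[-0.055,-0.268,0],"yaw":-9},
    {"dp":[-0.058,-0.28,0],"yaw":-10},
    {"dp":[-0.058,-0.284,0],"yaw":-10},
    {"dp":[-0.058,-0.284,0],"yaw":-10},
    {"dp":[-0.058,-0.284,0],"yaw":-10},
    {"dp":[-0.058,-0.284,0],"yaw":-10}
  ],
  "grip": 0
}}

```text
time_s: 8.73
tcp_pos: [0.3847, -0.2949, 0.1484]
eef_rot: [-180.0, 0.0, 0.1]
contact_force: [0.5, -0.7, 0.6]
gripper_width: 0.0436
gripper_force: 0.0
```

Run:
```python
from h import *;from plant import get_state,cams
import pickle
np.set_printoptions(precision=4,suppress=True)
s=get_state();c=cams.capture('wrist');pickle.dump((s,c),open('c3.pkl','wb'))
print(s['time_s'],s['tcp_pos'],s['eef_rot'],s['contact_force'],s['gripper_width'])
for q in blobs(c,(5,130,100),(18,255,255),60,(150,0,420,235))[:1]:
    R=cv2.minAreaRect(q);b=ray(c,cv2.boxPoints(R),.013,s);print('tab px',R);print(b,'ctr',b.mean(0))
for q in blobs(c,(0,0,150),(179,70,255),20,(200,0,360,235))[:4]:
    print('fork',cv2.boundingRect(q),ray(c,[cv2.minAreaRect(q)[0]],.008,s),ray(c,cv2.boxPoints(cv2.minAreaRect(q)),.008,s))
cv2.imwrite('pics/w3.png',cv2.resize(c['image'][0:260,150:430],None,fx=2.8,fy=2.3)[:,:,::-1])
```

```text
8.7333 [ 0.3847 -0.2949  0.1484] [-179.9917    0.0112    0.0606] [ 0.4946 -0.7449  0.58  ] 0.04364035062816124
fork (259, 75, 38, 40) [[ 0.4655 -0.2958  0.008 ]] [[ 0.4544 -0.2807  0.008 ]
 [ 0.4793 -0.2842  0.008 ]
 [ 0.4763 -0.3105  0.008 ]
 [ 0.4512 -0.3078  0.008 ]]
```

View pics/w3.png

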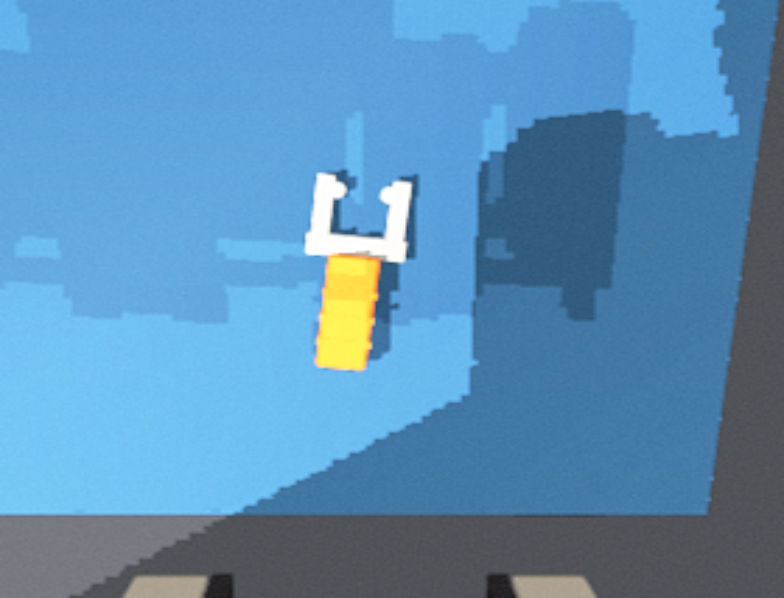

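The crop shows the fork facing up at (360,220) with the tab below it at (347,313), turned about 6 to 7° clockwise. The tab looks yellow here, so I'll widen the hue mask.

Run:
```python
from h import *;import pickle
np.set_printoptions(precision=4,suppress=True)
s,c=pickle.load(open('c3.pkl','rb'))
q=blobs(c,(5,110,100),(35,255,255),60,(240,60,320,180))[0]
R=cv2.minAreaRect(q);b=ray(c,cv2.boxPoints(R),.013,s);print('tab px',R,cv2.boundingRect(q));t=b.mean(0)
print(b,'tab',t,[np.linalg.norm(b[i]-b[i-1]) for i in(1,2)])
W=np.vstack([q[:,0],blobs(c,(0,0,150),(179,70,255),20,(240,60,320,130))[0][:,0]])
f=np.array([.4655,-.2958]);d=f-t[:2];print('yaw tab->fork',np.degrees(np.arctan2(d[1],d[0])),np.linalg.norm(d))
# long-edge directions
print([np.degrees(np.arctan2(*(b[j]-b[i])[1::-1])) for i,j in((0,1),(1,2),(2,3))])
# jaw tips & heights by range
Ro_,o=pose(c,s);Z=c['range_z'].astype(float);v,u=np.mgrid[:420,:560]
P=np.stack([(u-c['cx'])/c['fx']*Z,(v-c['cy'])/c['fy']*Z,Z],-1)@Ro_.T+o
m=np.zeros((420,560),'u1');cv2.drawContours(m,[q],-1,1,-1);m=cv2.erode(m,np.ones((5,5),'u1'))
print('tab top z',np.median(P[...,2][m>0]),'mat z',np.median(P[100:150,150:200,2]))
```

```text
tab px ((273.7920837402344, 135.07920837402344), (19.303722381591797, 49.35384750366211), 5.710592269897461) (263, 110, 23, 51)
[[ 0.4186 -0.2833  0.013 ]
 [ 0.4549 -0.2874  0.013 ]
 [ 0.4535 -0.3015  0.013 ]
 [ 0.4171 -0.298   0.013 ]] tab [ 0.436  -0.2925  0.013 ] [np.float64(0.036553873185653424), np.float64(0.01415318749557059)]
yaw tab->fork -6.323720774488478 0.029664197981699225
[np.float64(-6.385811736405537), np.float64(-95.46416633196536), np.float64(174.55772789900993)]
tab top z 0.011683456140282211 mat z 0.0017328315217697565
```

Request:
{"api": "apply_moves", "payload": {
  "targets": [
    {"dp":[0.008,0,-0.01],"yaw":-1},
    {"dp":[0.018,0.001,-0.025],"yaw":-3},
    {"dp":[0.03,0.002,-0.045],"yaw":-5},
    {"dp":[0.042,0.0025,-0.065],"yaw":-6.2},
    {"dp":[0.0475,0.0027,-0.085],"yaw":-6.2},
    {"dp":[0.0475,0.0027,-0.1],"yaw":-6.2},
    {"dp":[0.0475,0.0027,-0.11],"yaw":-6.2},
    {"dp":[0.0475,0.0027,-0.116],"yaw":-6.2},
    {"dp":[0.0475,0.0027,-0.12],"yaw":-6.2},
    {"dp":[0.0475,0.0027,-0.122],"yaw":-6.2},
    {"dp":[0.0475,0.0027,-0.122],"yaw":-6.2},
    {"dp":[0.0475,0.0027,-0.122],"yaw":-6.2}
  ]
}}

```text
time_s: 9.78
tcp_pos: [0.4324, -0.2929, 0.0272]
eef_rot: [180.0, -0.1, -6.2]
contact_force: [-0.3, -0.2, 0.2]
gripper_width: 0.0441
gripper_force: 0.0
```

Request:
{"api": "apply_moves", "payload": {
  "targets": [
    {"dp":[0,0,0],"yaw":0},
    {"dp":[0,0,0],"yaw":0},
    {"dp":[0,0,0],"yaw":0},
    {"dp":[0,0,0],"yaw":0},
    {"dp":[0,0,0],"yaw":0},
    {"dp":[0,0,0],"yaw":0},
    {"dp":[0,0,0],"yaw":0},
    {"dp":[0,0,0],"yaw":0},
    {"dp":[0,0,0],"yaw":0},
    {"dp":[0,0,0],"yaw":0}
  ],
  "grip": 1,
  "squeeze": 30
}}

```text
time_s: 10.62
tcp_pos: [0.4321, -0.2928, 0.0267]
eef_rot: [180.0, -0.0, -6.2]
contact_force: [-0.4, 0.5, 3.8]
gripper_width: 0.0138
gripper_force: 30.0
```

Request:
{"api": "apply_moves", "payload": {
  "targets": [
    {"dp":[0,0,0.003],"yaw":0},
    {"dp":[0,0,0.01],"yaw":0},
    {"dp":[0,0,0.025],"yaw":0},
    {"dp":[0.002,0.008,0.045],"yaw":0},
    {"dp":[0.005,0.025,0.065],"yaw":1.5},
    {"dp":[0.008,0.048,0.08],"yaw":3},
    {"dp":[0.011,0.073,0.09],"yaw":4.5},
    {"dp":[0.014,0.1,0.093],"yaw":6},
    {"dp":[0.017,0.127,0.093],"yaw":7.5},
    {"dp":[0.02,0.154,0.093],"yaw":9},
    {"dp":[0.023,0.181,0.093],"yaw":10.5},
    {"dp":[0.026,0.208,0.093],"yaw":12},
    {"dp":[0.029,0.235,0.093],"yaw":13.5},
    {"dp":[0.032,0.258,0.093],"yaw":15},
    {"dp":[0.0345,0.273,0.093],"yaw":16.2},
    {"dp":[0.036,0.281,0.093],"yaw":16.2},
    {"dp":[0.0366,0.2847,0.093],"yaw":16.2},
    {"dp":[0.0366,0.2847,0.093],"yaw":16.2},
    {"dp":[0.0366,0.2847,0.093],"yaw":16.2},
    {"dp":[0.0366,0.2847,0.093],"yaw":16.2}
  ]
}}

```text
time_s: 12.28
tcp_pos: [0.4683, -0.0088, 0.1195]
eef_rot: [180.0, 0.0, 9.9]
contact_force: [0.5, 0.0, -1.1]
gripper_width: 0.0136
gripper_force: 30.0
```

Run:
```python
from h import *;from plant import get_state,cams
import pickle
s=get_state();c=cams.capture('wrist');pickle.dump((s,c),open('c4.pkl','wb'))
print(s['time_s'],s['tcp_pos'],s['eef_rot'],s['contact_force'],s['gripper_width'])
cv2.imwrite('pics/w4.png',cv2.resize(c['image'][40:330,150:420],None,fx=2,fy=2,interpolation=2)[:,:,::-1])
```

```text
12.2833 [ 0.46830819 -0.00882093  0.11952359] [1.79995888e+02 2.05629309e-02 9.93821033e+00] [ 0.4701349   0.00661267 -1.14332034] 0.013642083298885247
```

View pics/w4.png

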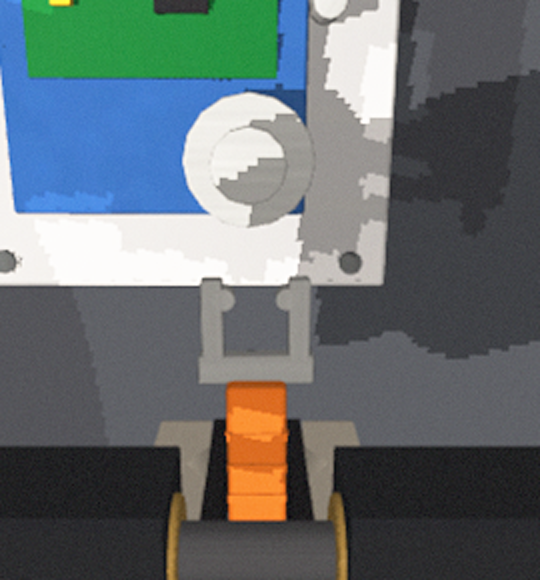

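The clip is gripped square. In the crop the fork spans columns 200–312 (rows 280–383) and the post's head is centred at about (249,163). Now I'll work out the remaining offset.

Run:
```python
from h import *;import pickle
np.set_printoptions(precision=4,suppress=True)
s,c=pickle.load(open('c4.pkl','rb'))
zt=s['tcp_pos'][2]-.0267+.008
t=np.array(s['tcp_pos'])
a=np.radians(10);ex=np.array([np.cos(a),np.sin(a)]);ey=np.array([-ex[1],ex[0]])
px=lambda x,y:(150+x/2,40+y/2)
loc=lambda p:np.c_[(p[:,:2]-t[:2])@ex,(p[:,:2]-t[:2])@ey]
F=ray(c,[px(200,282),px(223,280),px(290,280),px(312,282),px(199,382),px(312,382)],zt,s);print('fork',loc(F))
B=ray(c,[px(234,300),px(277,300)],zt,s);print('bumps',loc(B))
R,o=pose(c,s);Z=c['range_z'].astype(float);v,u=np.mgrid[:420,:560]
P=np.stack([(u-c['cx'])/c['fx']*Z,(v-c['cy'])/c['fy']*Z,Z],-1)@R.T+o
roi=(v<160)&(u>225)&(u<325)&(Z>0)
for n,lo,hi,z in(('head',.046,.058,.052),('collar',.030,.041,.036)):
    m=(roi&(P[...,2]>lo)&(P[...,2]<hi)).astype('u1');m=cv2.morphologyEx(m,2,np.ones((2,2),'u1'))
    q=max(cv2.findContours(m,0,1)[0],key=cv2.contourArea);ct,rad=cv2.minEnclosingCircle(q)
    w=ray(c,[ct],z,s);print(n,ct,rad,np.median(P[...,2][m>0]),w,loc(w))
m=(v>182)&(v<230)&(u>248)&(u<308)&(P[...,2]>.085)&(P[...,2]<.12);print('fork z',np.median(P[...,2][m]),m.sum(),zt, 'front/back z',np.median(P[...,2][m&(v<205)]),np.median(P[...,2][m&(v>222)]))
for nm,k in(('L',u<262),('R',u>294)):print(nm,np.median(P[...,2][m&k]))
```

```text
fork [[ 0.0455  0.0112]
 [ 0.046   0.0062]
 [ 0.046  -0.0087]
 [ 0.0455 -0.0135]
 [ 0.0217  0.0121]
 [ 0.0217 -0.0141]]
bumps [[ 0.0414  0.0038]
 [ 0.0414 -0.0058]]
head (275.0673828125, 123.59564971923828) 19.624805450439453 0.050571218836719334 [[0.5332 0.0031 0.052 ]] [[0.066  0.0005]]
collar (275.5, 120.69999694824219) 33.70381164550781 0.034564487383368175 [[0.5335 0.0031 0.036 ]] [[0.0663 0.0004]]
fork z 0.09925595741721156 1684 0.10082359481606057 front/back z 0.09927137173440281 0.09936472494870649
L 0.09932217269720081
R 0.09928752790389309
```

Request:
{"api": "apply_moves", "payload": {
  "targets": [
    {"dp":[-0.0003,0.0017,-0.008],"yaw":0},
    {"dp":[-0.0003,0.0017,-0.02],"yaw":0},
    {"dp":[-0.0003,0.0017,-0.033],"yaw":0},
    {"dp":[-0.0003,0.0017,-0.045],"yaw":0},
    {"dp":[-0.0003,0.0017,-0.053],"yaw":0},
    {"dp":[-0.0003,0.0017,-0.057],"yaw":0},
    {"dp":[-0.0003,0.0017,-0.0586],"yaw":0},
    {"dp":[-0.0003,0.0017,-0.0586],"yaw":0},
    {"dp":[-0.0003,0.0017,-0.0586],"yaw":0},
    {"dp":[-0.0003,0.0017,-0.0586],"yaw":0}
  ]
}}

```text
time_s: 13.17
tcp_pos: [0.4687, -0.0062, 0.0615]
eef_rot: [-180.0, -0.1, 10.0]
contact_force: [0.0, -0.0, -0.6]
gripper_width: 0.0136
gripper_force: 30.0
```

```bash
cat > m5.py <<'E'
from h import *;from plant import get_state,cams
import sys
np.set_printoptions(precision=4,suppress=True)
s=get_state();c=cams.capture('wrist');print(s['time_s'],s['tcp_pos'],s['eef_rot'],s['contact_force'])
t=np.array(s['tcp_pos']);a=np.radians(10);ex=np.array([np.cos(a),np.sin(a)]);ey=np.array([-ex[1],ex[0]])
loc=lambda p:np.c_[(p[:,:2]-t[:2])@ex,(p[:,:2]-t[:2])@ey]
R,o=pose(c,s);Z=c['range_z'].astype(float);v,u=np.mgrid[:420,:560]
P=np.stack([(u-c['cx'])/c['fx']*Z,(v-c['cy'])/c['fy']*Z,Z],-1)@R.T+o
L=loc(P.reshape(-1,3)).reshape(420,560,2);z=P[...,2];ok=(Z>0)&(abs(L[...,1])<.03)
m=(ok&(z>.046)&(z<.058)&(L[...,0]>.045)&(L[...,0]<.09)).astype('u1');m=cv2.morphologyEx(m,2,np.ones((3,3),'u1'))
q=max(cv2.findContours(m,0,1)[0],key=cv2.contourArea);ct,rad=cv2.minEnclosingCircle(q);print('head',ct,rad,np.median(z[m>0]),loc(ray(c,[ct],.052,s)))
mf=(ok&(z>.036)&(z<.046)&(L[...,0]>.019)&(L[...,0]<.049));
Lf=L[mf];print('fork z',np.median(z[mf]),'x',np.percentile(Lf[:,0],[1,99]),'y rear',np.percentile(Lf[Lf[:,0]<.025,1],[2,98]),'y front',np.percentile(Lf[Lf[:,0]>.036,1],[2,98]))
cv2.imwrite('pics/w%s.png'%sys.argv[1],cv2.resize(c['image'][60:330,150:420],None,fx=2,fy=2,interpolation=2)[:,:,::-1])
E
python3 m5.py 5
```

```text
13.1667 [ 0.4687 -0.0062  0.0615] [-179.9904   -0.0593   10.0089] [ 0.0075 -0.0256 -0.5711]
head (278.5, 136.9705810546875) 27.086299896240234 0.05056405393194399 [[ 0.066  -0.0013]]
fork z 0.041332437737547245 x [0.02   0.0456] y rear [-0.0136  0.0115] y front [-0.0132  0.0111]
```

View pics/w5.png

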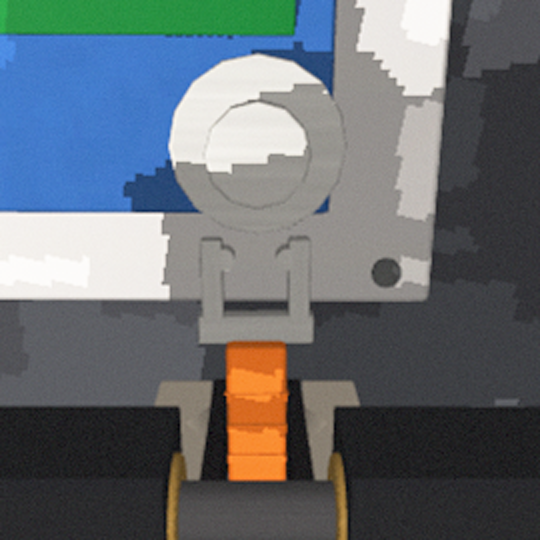

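The clip now sits level with the groove and in line with the post. In the crop the fork's centre is at column 257 and the head's at column 257. The gap is about 31 mm, and the fork is 0.4 mm high. Next is the advance.

Request:
{"api": "apply_moves", "payload": {
  "targets": [
    {"dp":[0.002,0.0003,-0.0004],"yaw":0},
    {"dp":[0.005,0.0008,-0.0004],"yaw":0},
    {"dp":[0.008,0.0013,-0.0004],"yaw":0},
    {"dp":[0.011,0.0018,-0.0004],"yaw":0},
    {"dp":[0.013,0.0022,-0.0004],"yaw":0},
    {"dp":[0.0145,0.0024,-0.0004],"yaw":0},
    {"dp":[0.0155,0.0026,-0.0004],"yaw":0},
    {"dp":[0.016,0.0027,-0.0004],"yaw":0},
    {"dp":[0.016,0.0027,-0.0004],"yaw":0}
  ]
}}

```text
time_s: 13.97
tcp_pos: [0.4843, -0.0037, 0.0605]
eef_rot: [180.0, 0.0, 10.0]
contact_force: [-0.9, 1.1, -1.1]
gripper_width: 0.0135
gripper_force: 30.0
```

Request:
{"api": "apply_moves", "payload": {
  "targets": [
    {"dp":[0.0005,0.0001,0],"yaw":0},
    {"dp":[0.001,0.0002,0],"yaw":0},
    {"dp":[0.0015,0.0003,0],"yaw":0},
    {"dp":[0.002,0.0004,0],"yaw":0},
    {"dp":[0.0025,0.0004,0],"yaw":0},
    {"dp":[0.003,0.0005,0],"yaw":0},
    {"dp":[0.0035,0.0006,0],"yaw":0},
    {"dp":[0.004,0.0007,0],"yaw":0},
    {"dp":[0.0045,0.0008,0],"yaw":0}
  ]
}}

```text
time_s: 14.72
tcp_pos: [0.4873, -0.0034, 0.0601]
eef_rot: [180.0, 0.2, 10.0]
contact_force: [-5.6, -0.9, 1.0]
gripper_width: 0.0136
gripper_force: 30.0
```

Request:
{"api": "apply_moves", "payload": {
  "targets": [
    {"dp":[0.0005,0.0001,0],"yaw":0},
    {"dp":[0.001,0.0002,0],"yaw":0},
    {"dp":[0.0015,0.0003,0],"yaw":0},
    {"dp":[0.002,0.0004,0],"yaw":0},
    {"dp":[0.0025,0.0004,0],"yaw":0}
  ]
}}

```text
time_s: 15.13
tcp_pos: [0.488, -0.0035, 0.0596]
eef_rot: [180.0, 0.4, 9.9]
contact_force: [-10.2, -1.2, 3.7]
gripper_width: 0.0134
gripper_force: 30.0
```

Request:
{"api": "apply_moves", "payload": {
  "targets": [
    {"dp":[0.0002,0,0.0006],"yaw":0},
    {"dp":[0.0005,0.0001,0.0012],"yaw":0},
    {"dp":[0.001,0.0002,0.0012],"yaw":0},
    {"dp":[0.0015,0.0003,0.0012],"yaw":0},
    {"dp":[0.002,0.0004,0.0012],"yaw":0}
  ]
}}

```text
time_s: 15.55
tcp_pos: [0.4904, -0.003, 0.0607]
eef_rot: [180.0, 0.3, 9.9]
contact_force: [-6.9, -0.6, -0.7]
gripper_width: 0.0134
gripper_force: 30.0
```

Request:
{"api": "apply_moves", "payload": {
  "targets": [
    {"dp":[0.0005,0.0001,0],"yaw":0},
    {"dp":[0.001,0.0002,0],"yaw":0},
    {"dp":[0.0015,0.0003,0],"yaw":0},
    {"dp":[0.002,0.0004,0],"yaw":0},
    {"dp":[0.0025,0.0004,0],"yaw":0},
    {"dp":[0.003,0.0005,0],"yaw":0}
  ]
}}

```text
time_s: 16.05
tcp_pos: [0.4976, -0.0012, 0.0622]
eef_rot: [-180.0, -0.1, 10.0]
contact_force: [1.0, -1.0, -0.4]
gripper_width: 0.0139
gripper_force: 30.0
```

Request:
{"api": "apply_moves", "payload": {
  "targets": [
    {"dp":[0.0002,0,-0.0004],"yaw":0},
    {"dp":[0.0005,0.0001,-0.0008],"yaw":0},
    {"dp":[0.001,0.0002,-0.0008],"yaw":0},
    {"dp":[0.0015,0.0003,-0.0008],"yaw":0},
    {"dp":[0.002,0.0004,-0.0008],"yaw":0}
  ]
}}

```text
time_s: 16.47
tcp_pos: [0.4984, -0.0012, 0.061]
eef_rot: [180.0, -0.0, 10.0]
contact_force: [1.1, -0.7, -0.7]
gripper_width: 0.0137
gripper_force: 30.0
```

```bash
python3 m5.py 6
```

```text
16.4667 [ 0.4984 -0.0012  0.061 ] [179.999   -0.0037  10.0037] [ 1.0948 -0.7268 -0.7188]
head (277.5, 185.0) 8.558721542358398 0.049396693061516506 [[ 0.0463 -0.0009]]
fork z 0.04101406213794884 x [0.0193 0.0459] y rear [-0.0142  0.0116] y front [-0.0137  0.0112]
```

Request:
{"api": "apply_moves", "payload": {
  "targets": [
    {"dp":[0.0005,0.0001,0],"yaw":0},
    {"dp":[0.001,0.0002,0],"yaw":0},
    {"dp":[0.0015,0.0003,0],"yaw":0},
    {"dp":[0.002,0.0004,0],"yaw":0}
  ]
}}

```text
time_s: 16.85
tcp_pos: [0.4992, -0.001, 0.0606]
eef_rot: [180.0, 0.1, 10.0]
contact_force: [-2.7, -0.4, 1.5]
gripper_width: 0.0135
gripper_force: 30.0
```

Request:
{"api": "apply_moves", "payload": {
  "targets": [
    {"dp":[0.0005,0.0001,0.0003],"yaw":0},
    {"dp":[0.001,0.0002,0.0005],"yaw":0},
    {"dp":[0.0015,0.0003,0.0005],"yaw":0},
    {"dp":[0.0018,0.0003,0.0005],"yaw":0}
  ]
}}

```text
time_s: 17.18
tcp_pos: [0.4996, -0.0011, 0.0607]
eef_rot: [180.0, 0.3, 10.0]
contact_force: [-8.0, 0.4, 1.0]
gripper_width: 0.0135
gripper_force: 30.0
```

Run:
```python
from h import *;from plant import get_state,cams
np.set_printoptions(precision=4,suppress=True)
s=get_state();c=cams.capture('wrist');print(s['tcp_pos'],s['contact_force'])
cv2.imwrite('pics/w7.png',cv2.resize(c['image'][90:330,150:420],None,fx=2.5,fy=2.5,interpolation=2)[:,:,::-1])
```

```text
[ 0.4996 -0.0011  0.0607] [-7.9532  0.3798  0.9902]
```

View pics/w7.png

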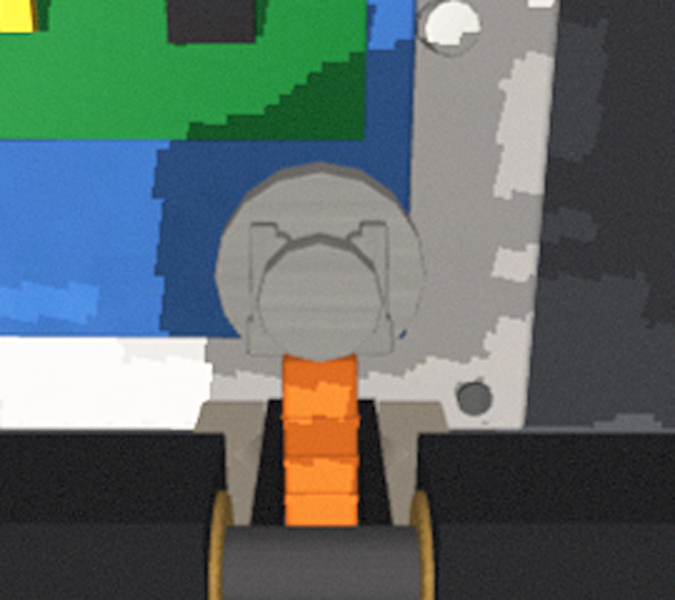

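The clip is fully on. The jaws at (262,232) and (375,232) in the crop have passed beyond the head at (320,298), and the push stops firmly at 8 N. I'll ease off and release.

Request:
{"api": "apply_moves", "payload": {
  "targets": [
    {"dp":[-0.0004,-0.0001,0],"yaw":0},
    {"dp":[-0.0008,-0.0001,0],"yaw":0},
    {"dp":[-0.0012,-0.0002,0],"yaw":0},
    {"dp":[-0.0015,-0.0003,0],"yaw":0},
    {"dp":[-0.0018,-0.0003,0],"yaw":0},
    {"dp":[-0.0018,-0.0003,0],"yaw":0}
  ]
}}

```text
time_s: 17.73
tcp_pos: [0.4994, -0.001, 0.0611]
eef_rot: [180.0, 0.1, 10.0]
contact_force: [-3.9, -0.9, -2.7]
gripper_width: 0.0133
gripper_force: 30.0
```

Request:
{"api": "apply_moves", "payload": {
  "targets": [
    {"dp":[0,0,0],"yaw":0},
    {"dp":[0,0,0],"yaw":0},
    {"dp":[0,0,0],"yaw":0},
    {"dp":[0,0,0],"yaw":0},
    {"dp":[0,0,0],"yaw":0},
    {"dp":[0,0,0],"yaw":0},
    {"dp":[0,0,0],"yaw":0}
  ],
  "grip": 0.2
}}

```text
time_s: 18.32
tcp_pos: [0.5005, -0.0007, 0.0616]
eef_rot: [-180.0, -0.0, 10.0]
contact_force: [-0.1, 0.2, -0.9]
gripper_width: 0.0352
gripper_force: 0.0
```

Request:
{"api": "apply_moves", "payload": {
  "targets": [
    {"dp":[0,0,0.003],"yaw":0},
    {"dp":[0,0,0.01],"yaw":0},
    {"dp":[0,0,0.025],"yaw":0},
    {"dp":[-0.01,-0.002,0.045],"yaw":0},
    {"dp":[-0.03,-0.005,0.065],"yaw":0},
    {"dp":[-0.045,-0.008,0.08],"yaw":0},
    {"dp":[-0.05,-0.009,0.085],"yaw":0},
    {"dp":[-0.05,-0.009,0.085],"yaw":0},
    {"dp":[-0.05,-0.009,0.085],"yaw":0},
    {"dp":[-0.05,-0.009,0.085],"yaw":0}
  ]
}}

```text
time_s: 19.15
tcp_pos: [0.4507, -0.0096, 0.146]
eef_rot: [180.0, 0.0, 10.0]
contact_force: [0.3, -0.7, -0.9]
gripper_width: 0.035
gripper_force: 0.0
```

```bash
python3 look.py
python3 - <<'E'
from h import *;from plant import get_state,cams
np.set_printoptions(precision=4,suppress=True)
s=get_state();c=cams.capture('wrist');print(s['tcp_pos'],s['contact_force'],s['gripper_width'])
t=np.array(s['tcp_pos']);a=np.radians(10);ex=np.array([np.cos(a),np.sin(a)]);ey=np.array([-ex[1],ex[0]])
loc=lambda p:np.c_[(p[:,:2]-t[:2])@ex,(p[:,:2]-t[:2])@ey]
R,o=pose(c,s);Z=c['range_z'].astype(float);v,u=np.mgrid[:420,:560]
P=np.stack([(u-c['cx'])/c['fx']*Z,(v-c['cy'])/c['fy']*Z,Z],-1)@R.T+o;z=P[...,2]
m=((Z>0)&(z>.0475)&(z<.056)&(u>220)&(u<340)&(v<245)).astype('u1');m=cv2.morphologyEx(m,2,np.ones((3,3),'u1'))
q=max(cv2.findContours(m,0,1)[0],key=cv2.contourArea);ct,rad=cv2.minEnclosingCircle(q);print('head',ct,rad,loc(ray(c,[ct],.052,s)))
q=blobs(c,(5,110,80),(35,255,255),60,(220,60,340,250))[0];b=ray(c,cv2.boxPoints(cv2.minAreaRect(q)),.04725,s);print('tab',loc(b))
mm=np.zeros((420,560),'u1');cv2.drawContours(mm,[q],-1,1,-1);mm=cv2.erode(mm,np.ones((5,5),'u1'))>0
zz=z[mm];vv=v[mm];print('tab z near/far',np.median(zz[vv<np.median(vv)]),np.median(zz[vv>np.median(vv)]))
cv2.imwrite('pics/w8.png',cv2.resize(c['image'][0:260,150:420],None,fx=2.2,fy=2.2,interpolation=2)[:,:,::-1])
E
```

```text
board [[0.6379087815418983, 0.09281771161068267], [0.6503682103014341, 0.01698549795093214], [0.5573485104309575, 0.0010861107436044154], [0.5450680793269588, 0.07603324252356561]] yaw 9.699544401084069
19.15 [ 0.4507 -0.0096  0.146 ] [ 0.3382 -0.6824 -0.9054]
[ 0.4505 -0.0097  0.1457] [ 0.0703  0.0908 -0.1361] 0.03511693232275401
head (278.0, 89.81428527832031) 18.213285446166992 [[ 0.0838 -0.001 ]]
tab [[ 0.0704  0.0059]
 [ 0.0704 -0.008 ]
 [ 0.035  -0.0084]
 [ 0.035   0.0063]]
tab z near/far 0.044443626910985023 0.04289435491414213
```

View pics/w8.png

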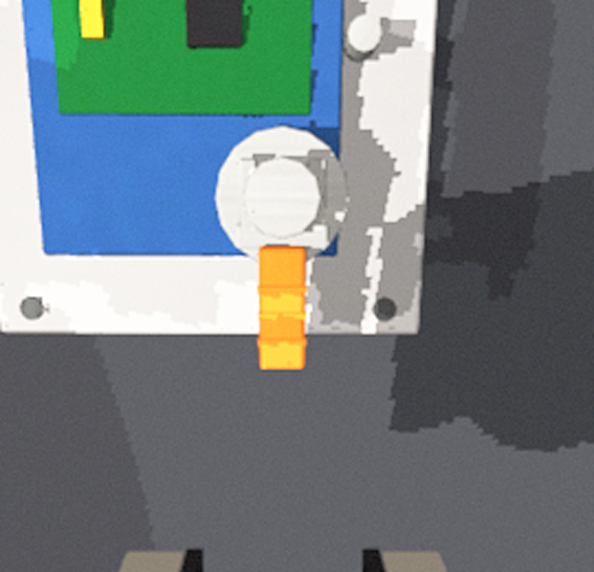

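The released clip sits in the groove. The tab's front edge is 13.4 mm behind the post's axis (13 expected). It droops by about 0.08 rad, within the 0.15 limit. The carrier is still square and the gripper is clear.

```bash
python3 -c "
from plant import r
print(r.close_job())"
```

```text
the job is handed in; nothing more can be done
None
```

I swung the carrier home against its stop pins, snapped the clip into the groove and released it, and handed the job in at about 19 s; the hand-in returned no verdict, and my last look showed the clip seated and the carrier square.

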